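# Snap the food box lid shut, section by section

### The job

The lid of the large food container is not closed: the rim sections along its four sides stand up. Going round the rim in any order, one section at a time, press each one down with the fingertips until it clicks and stays shut, flush with the lid. Only press: do not lift, tip or push the container out of its place, and leave the other things on the table undisturbed.

Things in the scene. Friction and masses are not known exactly. Their poses are not given: they have to be found in the camera images.
- box: The large loose food container, 0.6 to 0.9 kg: blue walls 150 mm (its x) by 120 mm (its y), white snap lid 162 by 132 mm, top 70 mm above the table. The lid's centre panel and four corners are rigid; along each side lies a separate hinged rim section, standing up until pressed shut. Origin: centre of the underside, z up. Yaw within about 40 degrees of the world axes.
- lid_top (a point): Centre of the rigid lid panel, level with the lid top, 70 mm above the container's underside (inside a patch 56 by 34 mm raised 1 mm).
- sec_near (a joint): Rim section on the container's -x side, hinged along its inner edge. 0 rad: standing up, outer edge about 9 mm above the lid top; 0.30 rad: shut, flush with the lid top (stop 0.31). Over-centre snap: pressed in its outer half it resists with up to about 6 to 9 N, springs back if let go before half-way (0.15), and snaps shut and stays once past it.
- press_near (a point): Point on top of the -x side's section, mid-length, 20 mm out from the hinge and 10 mm in from the outer edge (section 68 mm long, 30 mm hinge to edge, 3 mm thick, 12 mm skirt at the outer edge). Moves with it: about 76 mm above the table standing up, 70 mm shut; horizontally 70 mm from the container's centre, to within 2 mm.
- sec_left (a joint): Rim section on the container's +y side, hinged along its inner edge. 0 rad: standing up, outer edge about 9 mm above the lid top; 0.30 rad: shut, flush with the lid top (stop 0.31). Over-centre snap: pressed in its outer half it resists with up to about 6 to 9 N, springs back if let go before half-way (0.15), and snaps shut and stays once past it.
- press_left (a point): Point on top of the +y side's section, mid-length, 20 mm out from the hinge and 10 mm in from the outer edge (section 98 mm long, 30 mm hinge to edge, 3 mm thick, 12 mm skirt at the outer edge). Moves with it: about 76 mm above the table standing up, 70 mm shut; horizontally 55 mm from the container's centre, to within 2 mm.
- sec_far (a joint): Rim section on the container's +x side, hinged along its inner edge. 0 rad: standing up, outer edge about 9 mm above the lid top; 0.30 rad: shut, flush with the lid top (stop 0.31). Over-centre snap: pressed in its outer half it resists with up to about 6 to 9 N, springs back if let go before half-way (0.15), and snaps shut and stays once past it.
- press_far (a point): Point on top of the +x side's section, mid-length, 20 mm out from the hinge and 10 mm in from the outer edge (section 68 mm long, 30 mm hinge to edge, 3 mm thick, 12 mm skirt at the outer edge). Moves with it: about 76 mm above the table standing up, 70 mm shut; horizontally 70 mm from the container's centre, to within 2 mm.
- sec_right (a joint): Rim section on the container's -y side, hinged along its inner edge. 0 rad: standing up, outer edge about 9 mm above the lid top; 0.30 rad: shut, flush with the lid top (stop 0.31). Over-centre snap: pressed in its outer half it resists with up to about 6 to 9 N, springs back if let go before half-way (0.15), and snaps shut and stays once past it.
- press_right (a point): Point on top of the -y side's section, mid-length, 20 mm out from the hinge and 10 mm in from the outer edge (section 98 mm long, 30 mm hinge to edge, 3 mm thick, 12 mm skirt at the outer edge). Moves with it: about 76 mm above the table standing up, 70 mm shut; horizontally 55 mm from the container's centre, to within 2 mm.
- stack: Bystander: the two smaller containers of the set, already closed, one on the other (moves as one piece), 112 by 92 mm, 84 mm tall. Origin: centre of the underside.
- bell: Bystander: stainless steel hand bell, 66 mm across, 100 mm tall, standing upright. Origin: centre of the underside.
- mug: Bystander: ceramic mug, 80 mm across, 90 mm tall, handle on its +y side. Origin: centre of the underside.
- torch: Bystander: silver aluminium torch lying on its side, 130 mm long (its x), 38 mm across at the head. Origin: under its middle, at table height.
Things that resemble listed ones, but are neither listed nor needed, are in the scene too. Leave any purple look-alike of the box alone.

How it is judged:
On the way, in this order (a step that is already met when the one before it is completed fails the run):
1. a first rim section is shut ((value of joint sec_near above 0.26 rad or value of joint sec_left above 0.26 rad or value of joint sec_far above 0.26 rad or value of joint sec_right above 0.26 rad)), for 0.1 s.
2. two rim sections are shut ((value of joint each of sec_near, sec_left above 0.26 rad or value of joint each of sec_near, sec_far above 0.26 rad or value of joint each of sec_near, sec_right above 0.26 rad or value of joint each of sec_left, sec_far above 0.26 rad or value of joint each of sec_left, sec_right above 0.26 rad or value of joint each of sec_far, sec_right above 0.26 rad)), for 0.1 s.
3. three rim sections are shut ((value of joint each of sec_near, sec_left, sec_far above 0.26 rad or value of joint each of sec_near, sec_left, sec_right above 0.26 rad or value of joint each of sec_near, sec_far, sec_right above 0.26 rad or value of joint each of sec_left, sec_far, sec_right above 0.26 rad)), for 0.1 s.
4. all four rim sections are shut (value of joint each of sec_near, sec_left, sec_far, sec_right above 0.26 rad), for 0.1 s.
At the end, for the whole second after the job is handed in: All four rim sections are snapped shut (joint above 0.26 of 0.30 rad), shut one after another; the container stands flat and still on the table, within 40 mm of where it started (value of joint each of sec_near, sec_left, sec_far, sec_right above 0.26 rad and angle between box's own z axis and vertical below 0.05 rad and height (world z) of box below 0.005 m and distance of box from where it was at the start of the episode below 0.04 m and linear speed of box below 0.02 m/s); the robot touches nothing.
It fails at once if the container is lifted clear of the table (height (world z) of box above 0.015 m).
It fails at once if the container is tipped by more than about 11 degrees (angle between box's own z axis and vertical above 0.2 rad).
It fails at once if the container is pushed more than 40 mm from its place (distance of box from where it was at the start of the episode above 0.04 m).
It fails at once if the small containers, bell, mug or torch moved more than 20 mm (distance of any of stack, bell, mug, torch from where it was at the start of the episode above 0.02 m).
It also fails if it takes over 54 s, if anything falls off the work surface, if the arm or the gripper's body presses on something with over 40 N, if the wrist force passes 120 N, or if a joint passes its speed limit or range.

### The arm

A 7-joint arm with a two-finger parallel gripper is mounted at the origin on the work surface. World frame = base frame: x ahead of the robot, y to its left, z up, the work surface at z = 0. Lengths are in m, angles in rad, forces in N, time in s.
With the tool pointing down it reaches from about 0.425 to 0.975 m from the base axis. Payload 16.7 kg.
Tool frame: the origin (TCP) lies midway between the tips of the shut fingers; the grasp point (between the pads) lies bot.pinch_z behind it (bot.pinch_z is the distance from the TCP to the grasp point, in m); z points along the fingers, x is the direction in which the jaws open and shut, and the axes are right-handed (so a half turn about z gives the same grasp; the last joint's range is limited). The gripper opens to 85 mm and grips with 20 to 120 N. Pads are 22 mm wide; open, the fingers measure 114 mm over their backs; the gripper's body (76 mm by 85 mm) begins 54 mm behind the grasp point. The pads swing forward as they close: fully open they stand 13 mm farther back than shut.
Start: joints at [-1.397, 0.426, 0.074, 1.606, -0.034, 1.111, -0.067], TCP at [0.214, 0.64, 0.231] pointing down, gripper open.
Joint ranges: [-2.85, 2.85], [-0.5, 2.14], [-1.23, 1.37], [0.21, 2.46], [-1.02, 4.16], [0.16, 2.05], [-2.73, 2.73]. Speed limits (rad/s): [1.89, 1.89, 2.39, 2.39, 3.01, 3.01, 3.01].

### API

Orientations are given as a unit quaternion [x, y, z, w].
In Python, from cell import bot, get_image, spotter gives the robot as it stands. The module is installed in compiled form; this text tells all that it offers.
- The arm moves only by the shell command python3 -m jog 'ROWS' [FORCE]. ROWS is JSON, a list of rows, each a list of 7 numbers: the shift along the world's x, y, z in cm, then the turn, a rotation vector about the world's x, y, z in degrees, then the closure, from 0 (fully open) to 1 (shut). In form: [[x, y, z, ax, ay, az, claw], ...]. A call has 1 to 10 rows; each row is the pose to reach, as a shift and turn from the pose commanded when the call began; what a row does not reach only later rows make up. A row lasts 1/12 s, in which the tool goes at most 41.7 mm and 7.16 degrees, less where a joint would pass 70% of its speed; a pose out of reach is approached as far as the arm can. A call with a gripper value outside its range is refused whole. The fingers move at their own pace and stop on an object; FORCE is the grip in N (left out, the last holds). Time passes only in rows, so rows that repeat a pose let the fingers close. It gives the time, the measured TCP pose, the force and the opening at its end, in the units of the state.
- bot.sense(): the state, without advancing time (a new reading comes with each control period).
- get_image(name): name is "scene" or "top"; returns a dict with "image" (480x640x3 uint8, red, green, blue), "z_map" (480x640 float32, m along the optical axis (not along the pixel's ray), 0 where there is no reading), "fx", "fy", "cx", "cy" (pixels), "rvec" (rotation vector, rad) and "tvec" (3), from world to camera coordinates, as OpenCV has them. Camera axes: x right, y down, z forward; pixel columns grow to the right and rows downward; lengths in m; the calibration is good to about 2 mm. A picture is of the moment at which its call begins.
- bot.sign_off(): hands the job in, once; it reports no verdict.
Trained networks look in the newest picture that a camera, given by its name, has taken for a name from the list of things; names that differ only in an ending like _2 or _b are one class to them, and where a whole thing is asked for, a point or a joint stands for the part that bears it (a point fixed in the world has none). Each returns a list of dicts, best first, with "score" (0 to 1); they miss things now and then, are a little off and sometimes report something else, mostly with a low value. They report only what shows in the picture. A call takes as long as a camera call. They do not tell look-alikes from the thing itself.
- spotter.find_in(camera, thing): "point" ([x, y, z] in m, in world coordinates, good to about 4 mm: the middle of the surface that is visible of it).
- spotter.silhouettes(camera, thing): "mask" (480x640 bool, what is visible of it).
The state is a dict: "clock": time; "joint_positions": joint angles; "qd": joint speeds; "joint_efforts": joint torques, N m; "eef_pos": TCP position; "eef_rot": TCP orientation; "force": force on the tool from outside, world axes, zero at the start; "ft_torque": the same for the moment, N m; "opening": finger opening in m.
Only numpy, scipy, OpenCV 4.12 (cv2) and the standard library are available. Lean on these libraries where they do the work, as an engineer would, in place of code of your own. Each camera call takes 0.05 s, during which the arm holds its last target.

## Working session

There is one attempt and no reset: what is moved stays moved. The work goes in short steps, Python scripts to look and compute and a shell command to move; the robot and the scene stay as the last step left them, time stands still between calls to the robot, and variables do not carry over. Pictures are saved under pics/ and viewed, and the job is handed in when it is done.

```bash
mkdir -p pics; cat > h.py <<'E'
import numpy as np, cv2
from cell import bot, get_image, spotter
def save(im,name): cv2.imwrite('pics/'+name,cv2.cvtColor(im,cv2.COLOR_RGB2BGR))
def cloud(d):
    R,_=cv2.Rodrigues(np.array(d['rvec'],float)); t=np.array(d['tvec'],float).ravel()
    v,u=np.mgrid[0:480,0:640]; z=d['z_map']
    P=np.stack([(u-d['cx'])/d['fx']*z,(v-d['cy'])/d['fy']*z,z],-1)
    W=(P-t)@R
    W[z==0]=np.nan
    return W
E
python3 - <<'E'
from h import *
s=bot.sense(); print(s['clock'],s['eef_pos'],s['eef_rot'],s['force'],s['opening'],bot.pinch_z)
for c in ['top','scene']:
    d=get_image(c); save(d['image'],c+'0.png')
    for t in ['box','stack','bell','mug','torch']:
        print(c,t,[(np.round(r['point'],3).tolist(),round(r['score'],2)) for r in spotter.find_in(c,t)][:4])
    np.savez(c+'0.npz',W=cloud(d),im=d['image'])
E
```

```text
0.0 [0.21401923 0.63976132 0.23060186] [ 8.11557383e-01  5.84272372e-01 -4.91430147e-04  4.10371251e-04] [0.21902873 0.90131648 0.28661816] 0.08531121266843625 0.0187
top box [([0.566, -0.11, 0.07], 0.96), ([0.357, -0.052, 0.072], 0.86), ([0.6, 0.111, 0.069], 0.75)]
top stack [([0.458, 0.337, 0.084], 0.97)]
top bell [([0.448, -0.312, 0.032], 0.8)]
top mug [([0.662, 0.323, 0.042], 0.89)]
top torch [([0.676, -0.352, 0.032], 0.96), ([0.499, -0.114, 0.074], 0.75)]
scene box [([0.369, -0.067, 0.067], 0.94), ([0.579, -0.135, 0.066], 0.85), ([0.61, 0.081, 0.07], 0.62), ([0.498, -0.116, 0.074], 0.51)]
scene stack [([0.585, -0.134, 0.068], 0.67), ([0.474, 0.329, 0.048], 0.62), ([0.496, -0.118, 0.076], 0.3)]
scene bell [([0.455, -0.32, 0.028], 0.8)]
scene mug [([0.662, 0.291, 0.06], 0.79)]
scene torch [([0.686, -0.36, 0.031], 0.89)]
```

View pics/top0.png

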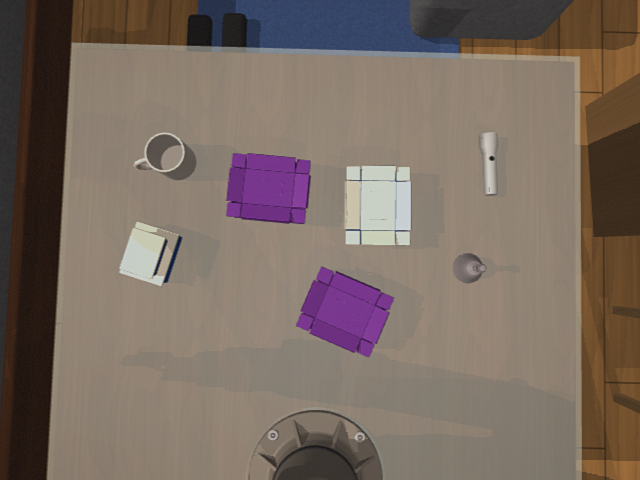

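View pics/scene0.png

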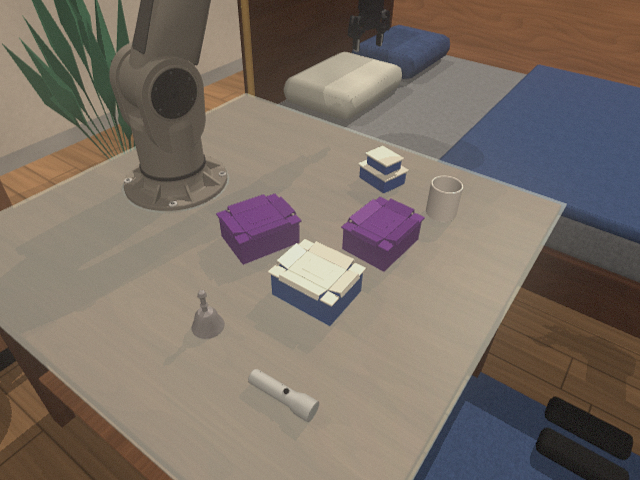

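In the top view there are three candidates: the white-lidded box with blue walls at (378,205), and purple ones at (268,188) and (345,312). Only the first has a white lid on blue walls, and the purple ones are the look-alikes. I'll confirm with a crop and fit its pose.

```bash
python3 - <<'E'
from h import *
f=np.load('top0.npz'); W=f['W']; im=f['im']
save(cv2.resize(im[145:265,325:435],None,fx=5,fy=5,interpolation=cv2.INTER_NEAREST),'crop.png')
m=np.zeros((480,640),bool); m[150:262,330:425]=True
m&=(W[...,2]>0.058)&(W[...,2]<0.095)
p=W[m]; print(m.sum(),np.percentile(p[:,2],[1,50,99]))
r=cv2.minAreaRect((p[:,:2]*1000).astype(np.float32)); print(r, cv2.boxPoints(r))
g=spotter.silhouettes('top','box')
# profile along world x and y through centre
c=np.array(r[0])/1000
for a in [0,1]:
    q=p[np.abs(p[:,1-a]-c[1-a])<0.02]
    for lo in np.arange(-.085,.085,.008):
        s=q[(q[:,a]-c[a]>=lo)&(q[:,a]-c[a]<lo+.008)]
        print(a,round(lo+.004,3),len(s),np.round(np.median(s[:,2]),4) if len(s) else '')
g=np.load('scene0.npz'); W=g['W']
im=g['im']; 
hsv=cv2.cvtColor(im,cv2.COLOR_RGB2HSV)
m=(W[...,2]>0.058)&(W[...,2]<0.095)&(np.abs(W[...,0]-c[0])<.11)&(np.abs(W[...,1]-c[1])<.1)&~((hsv[...,0]>125)&(hsv[...,1]>100))
r=cv2.minAreaRect((W[m][:,:2]*1000).astype(np.float32)); print(r)
E
```

```text
5110 [0.06576023 0.07099567 0.07956147]
((567.656494140625, -112.46692657470703), (165.52001953125, 133.66683959960938), 1.3439744710922241) [[ 483.35168  -47.593  ]
 [ 486.48682 -181.22305]
 [ 651.9613  -177.34085]
 [ 648.8262   -43.7108 ]]
0 -0.081 70 0.0735
0 -0.073 78 0.0759
0 -0.065 76 0.0735
0 -0.057 75 0.0717
0 -0.049 64 0.0694
0 -0.041 78 0.0695
0 -0.033 80 0.0693
0 -0.025 79 0.0703
0 -0.017 78 0.0701
0 -0.009 77 0.0702
0 -0.001 78 0.0702
0 0.007 80 0.0707
0 0.015 76 0.0702
0 0.023 76 0.0705
0 0.031 76 0.0695
0 0.039 77 0.0695
0 0.047 75 0.0692
0 0.055 84 0.071
0 0.063 85 0.0732
0 0.071 79 0.0756
0 0.079 58 0.0764
0 0.087 0 
1 -0.081 0 
1 -0.073 0 
1 -0.065 54 0.0761
1 -0.057 85 0.0754
1 -0.049 80 0.0732
1 -0.041 80 0.071
1 -0.033 78 0.0698
1 -0.025 79 0.0696
1 -0.017 80 0.0699
1 -0.009 77 0.0702
1 -0.001 78 0.0706
1 0.007 77 0.0699
1 0.015 79 0.0705
1 0.023 80 0.0694
1 0.031 80 0.0696
1 0.039 77 0.0704
1 0.047 76 0.0729
1 0.055 74 0.0758
1 0.063 88 0.0765
1 0.071 3 0.0706
1 0.079 0 
1 0.087 0 
((569.7136840820312, -112.32251739501953), (165.64395141601562, 137.8365020751953), 0.31737327575683594)
```

View pics/crop.png

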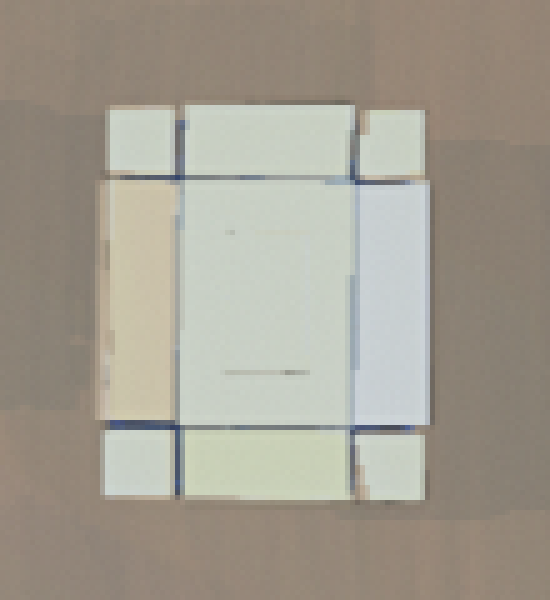

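The crop confirms it: white lid with all four sections standing. The centre is about (0.568, -0.112), with the long side along world x and yaw about 1°. The profile heights (edges 76–77 mm, panel 70 mm) match the description. I'll move over with the fingers shut.

```bash
python3 -m jog '[[3,-2,0,0,0,-6,1],[6,-4.5,0,0,0,-12,1],[9,-7,0,0,0,-18,1],[12,-9.5,0,0,0,-24,1],[15,-12,0,0,0,-30,1],[18,-14.5,0,0,0,-36,1],[21,-17,0,0,0,-42,1],[24,-20,0,0,0,-48,1],[26,-23,0,0,0,-48,1],[28,-26,0,0,0,-48,1]]'
```

```text
clock: 1.48
eef_pos: [0.4954, 0.3783, 0.2314]
eef_rot: [0.979, 0.203, 0.0, 0.0]
force: [1.1, 0.5, -1.4]
opening: 0.0005
```

```bash
python3 -m jog '[[1,-4,0,0,0,-6,1],[2,-8,0,0,0,-12,1],[3,-12,0,0,0,-18,1],[4,-16,0,0,0,-22,1],[5,-20,0,0,0,-22,1],[6,-24,0,0,0,-22,1],[7.2,-28,0,0,0,-22,1],[7.2,-32,0,0,0,-22,1],[7.2,-36,0,0,0,-22,1],[7.2,-40,-2,0,0,-22,1]]'; python3 -m jog '[[0,-3.7,-3,0,0,0,1],[0,-3.7,-7,0,0,0,1],[0,-3.7,-9,0,0,0,1],[0,-3.7,-10,0,0,0,1],[0,-3.7,-10,0,0,0,1]]'
```

```text
clock: 2.32
eef_pos: [0.5676, -0.0196, 0.2153]
eef_rot: [1.0, 0.013, 0.002, -0.0]
force: [2.8, -0.4, 0.1]
opening: 0.0001
clock: 2.73
eef_pos: [0.5651, -0.0541, 0.1109]
eef_rot: [1.0, 0.013, -0.002, 0.0]
force: [-0.5, 0.1, 0.7]
opening: -0.0001
```

```bash
python3 -m jog '[[0,0,-1,0,0,0,1],[0,0,-2,0,0,0,1],[0,0,-3,0,0,0,1],[0,0,-3,0,0,0,1],[0,0,-3,0,0,0,1]]'; python3 -m jog '[[0,0,-0.2,0,0,0,1],[0,0,-0.4,0,0,0,1],[0,0,-0.6,0,0,0,1],[0,0,-0.6,0,0,0,1]]';python3 -m jog '[[0,0,-0.1,0,0,0,1],[0,0,-0.2,0,0,0,1],[0,0,-0.3,0,0,0,1],[0,0,-0.3,0,0,0,1]]'
```

```text
clock: 3.15
eef_pos: [0.566, -0.054, 0.0825]
eef_rot: [1.0, 0.013, -0.0, -0.0]
force: [0.3, -1.1, 0.4]
opening: 0.0002
clock: 3.48
eef_pos: [0.5665, -0.0537, 0.0768]
eef_rot: [1.0, 0.013, 0.0, -0.0]
force: [-0.1, 2.7, 6.8]
opening: -0.0003
clock: 3.82
eef_pos: [0.5661, -0.0542, 0.0736]
eef_rot: [1.0, 0.013, -0.0, 0.0]
force: [0.3, 0.6, -0.2]
opening: 0.0002
```

The force rose to 6.8 N and then dropped, which looks like a snap. I'll follow it down to confirm it's shut.

```bash
python3 -m jog '[[0,0,-0.1,0,0,0,1],[0,0,-0.2,0,0,0,1],[0,0,-0.3,0,0,0,1],[0,0,-0.4,0,0,0,1],[0,0,-0.4,0,0,0,1]]'; python3 -m jog '[[0,0,-0.1,0,0,0,1],[0,0,-0.2,0,0,0,1],[0,0,-0.2,0,0,0,1]]'
```

```text
clock: 4.23
eef_pos: [0.5661, -0.0543, 0.0698]
eef_rot: [1.0, 0.013, -0.0, -0.0]
force: [-2.3, 0.7, 7.1]
opening: 0.0002
clock: 4.48
eef_pos: [0.5664, -0.0542, 0.0693]
eef_rot: [1.0, 0.013, 0.0, -0.001]
force: [-12.1, 3.4, 38.3]
opening: -0.0003
```

Firm contact at z = 0.0695, so the left section is shut. Next I'll lift and move to the right (-y) section.

```bash
python3 -m jog '[[0,0,1.5,0,0,0,1],[0,0,3,0,0,0,1],[0.1,-3,3,0,0,0,1],[0.1,-6,3,0,0,0,1],[0.1,-9,3,0,0,0,1],[0.1,-11.2,2.5,0,0,0,1],[0.1,-11.2,1.5,0,0,0,1],[0.1,-11.2,1.3,0,0,0,1],[0.1,-11.2,1.3,0,0,0,1]]'; python3 - <<'E'
from h import *
d=get_image('scene'); save(cv2.resize(d['image'][200:340,230:400],None,fx=4,fy=4),'s1.png')
E
```

```text
clock: 5.23
eef_pos: [0.5666, -0.1655, 0.0798]
eef_rot: [1.0, 0.013, -0.001, -0.0]
force: [-0.5, 0.1, 0.4]
opening: -0.0
```

View pics/s1.png

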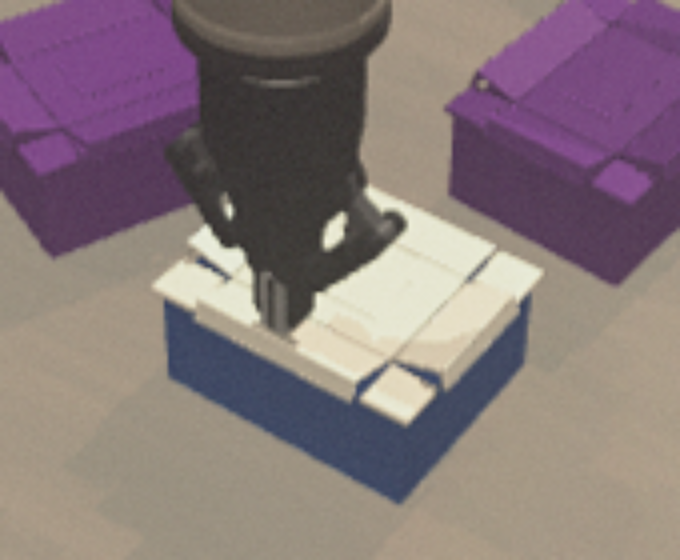

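The fingertips are centred on the -y section at crop (280,325). The left section on the back side (around (440,215)) now lies flush. I'll press here the same way.

```bash
python3 -m jog '[[0,0,-0.2,0,0,0,1],[0,0,-0.4,0,0,0,1],[0,0,-0.6,0,0,0,1],[0,0,-0.7,0,0,0,1],[0,0,-0.8,0,0,0,1],[0,0,-0.9,0,0,0,1],[0,0,-1,0,0,0,1],[0,0,-1,0,0,0,1]]'; python3 -m jog '[[0,0,-0.1,0,0,0,1],[0,0,-0.1,0,0,0,1],[0,0,-0.1,0,0,0,1]]'
```

```text
clock: 5.95
eef_pos: [0.567, -0.1659, 0.0704]
eef_rot: [1.0, 0.013, -0.0, -0.0]
force: [-0.5, -0.2, -0.6]
opening: -0.0001
clock: 6.2
eef_pos: [0.5672, -0.1661, 0.0699]
eef_rot: [1.0, 0.013, 0.0, -0.0]
force: [-2.4, 1.8, 6.3]
opening: -0.0002
```

```bash
python3 -m jog '[[0,0,-0.1,0,0,0,1],[0,0,-0.1,0,0,0,1]]'; python3 -m jog '[[0,0,1.5,0,0,0,1],[0,0,3,0,0,0,1],[3,2.5,3,0,0,0,1],[6,5,3,0,0,0,1],[7.1,5.6,2.5,0,0,0,1],[7.1,5.6,1.5,0,0,0,1],[7.1,5.6,1.3,0,0,0,1],[7.1,5.6,1.3,0,0,0,1]]'; python3 -m jog '[[0,0,-0.2,0,0,0,1],[0,0,-0.4,0,0,0,1],[0,0,-0.6,0,0,0,1],[0,0,-0.7,0,0,0,1],[0,0,-0.8,0,0,0,1],[0,0,-0.9,0,0,0,1],[0,0,-1,0,0,0,1],[0,0,-1,0,0,0,1]]'
```

```text
clock: 6.37
eef_pos: [0.5673, -0.1661, 0.0697]
eef_rot: [1.0, 0.013, 0.0, -0.0]
force: [-6.8, 3.4, 20.9]
opening: -0.0001
clock: 7.03
eef_pos: [0.6369, -0.1107, 0.0807]
eef_rot: [1.0, 0.013, -0.001, 0.0]
force: [-0.3, 0.7, 0.9]
opening: 0.0003
clock: 7.7
eef_pos: [0.6378, -0.1101, 0.0714]
eef_rot: [1.0, 0.013, -0.0, -0.0]
force: [-0.1, -0.1, 0.0]
opening: 0.0002
```

```bash
python3 -m jog '[[0,0,-0.1,0,0,0,1],[0,0,-0.2,0,0,0,1],[0,0,-0.2,0,0,0,1]]';  python3 -m jog '[[0,0,-0.1,0,0,0,1],[0,0,-0.1,0,0,0,1]]'; python3 -m jog '[[0,0,1.5,0,0,0,1],[0,0,3,0,0,0,1],[-4,0,3,0,0,0,1],[-8,-0.2,3,0,0,0,1],[-12,-0.3,3,0,0,0,1],[-14.1,-0.3,2.5,0,0,0,1],[-14.1,-0.3,1.5,0,0,0,1],[-14.1,-0.3,1.3,0,0,0,1],[-14.1,-0.3,1.3,0,0,0,1]]'
```

```text
clock: 7.95
eef_pos: [0.6381, -0.1102, 0.07]
eef_rot: [1.0, 0.013, -0.0, -0.0]
force: [-2.2, -0.0, 5.9]
opening: 0.0002
clock: 8.12
eef_pos: [0.6382, -0.1102, 0.0697]
eef_rot: [1.0, 0.013, 0.0, -0.0]
force: [-6.8, 2.0, 19.7]
opening: -0.0003
clock: 8.87
eef_pos: [0.4977, -0.113, 0.0814]
eef_rot: [1.0, 0.013, -0.0, 0.0]
force: [-0.5, 0.0, 0.6]
opening: -0.0001
```

```bash
python3 -m jog '[[0,0,-0.2,0,0,0,1],[0,0,-0.4,0,0,0,1],[0,0,-0.6,0,0,0,1],[0,0,-0.7,0,0,0,1],[0,0,-0.8,0,0,0,1],[0,0,-0.9,0,0,0,1],[0,0,-1,0,0,0,1],[0,0,-1,0,0,0,1]]'; python3 -m jog '[[0,0,-0.1,0,0,0,1],[0,0,-0.2,0,0,0,1],[0,0,-0.2,0,0,0,1]]'; python3 -m jog '[[0,0,-0.1,0,0,0,1],[0,0,-0.1,0,0,0,1]]'
```

```text
clock: 9.53
eef_pos: [0.4972, -0.1132, 0.0715]
eef_rot: [1.0, 0.013, -0.0, 0.0]
force: [0.3, 0.0, 0.1]
opening: 0.0001
clock: 9.78
eef_pos: [0.4973, -0.1132, 0.0698]
eef_rot: [1.0, 0.013, 0.0, -0.0]
force: [-1.2, 0.7, 7.2]
opening: 0.0
clock: 9.95
eef_pos: [0.4974, -0.1132, 0.0695]
eef_rot: [1.0, 0.013, 0.0, -0.0]
force: [-6.2, 1.8, 25.5]
opening: 0.0001
```

```bash
python3 -m jog '[[0,0,2,0,0,0,1],[0,0,5,0,0,0,1],[0,0,9,0,0,0,1],[0,0,13,0,0,0,1],[0,4,15,0,0,0,1],[0,8,15,0,0,0,1],[0,12,15,0,0,0,1],[0,16,15,0,0,0,1],[0,20,15,0,0,0,1],[0,24,15,0,0,0,1]]';python3 -m jog '[[0,4,0,0,0,0,1],[0,8,0,0,0,0,1],[0,12,0,0,0,0,1],[0,12,0,0,0,0,1],[0,12,0,0,0,0,1]]'
python3 - <<'E'
from h import *
d=get_image('top'); W=cloud(d); im=d['image']; W0=np.load('top0.npz')['W']
a=im[145:265,325:435]; 
e=get_image('scene'); b=e['image'][200:340,230:400]
A=cv2.resize(a,(440,480)); B=cv2.resize(b,(360,480*1))
save(np.hstack([A,B]),'fin.png')
m=np.zeros((480,640),bool); m[150:262,330:425]=True
m&=(W[...,2]>0.058)&(W[...,2]<0.095); p=W[m]
print(np.percentile(p[:,2],[1,50,99]),cv2.minAreaRect((p[:,:2]*1000).astype(np.float32)))
for n,(x,y) in dict(near=(.492,-.114),far=(.642,-.11),left=(.566,-.052),right=(.568,-.172)).items():
    q=p[(abs(p[:,0]-x)<.006+.014*(n in('left','right')))&(abs(p[:,1]+-y)<.006+.014*(n in('near','far')))]
    print(n,len(q),np.median(q[:,2]).round(4))
for t in ['stack','bell','mug','torch']:
    print(t,[(np.round(r['point'],3).tolist(),round(r['score'],2)) for r in spotter.find_in('top',t)][:2])
s=bot.sense();print(s['clock'],s['eef_pos'],s['force'])
E
```

```text
clock: 10.78
eef_pos: [0.4967, 0.1288, 0.2189]
eef_rot: [1.0, 0.013, 0.0, -0.0]
force: [1.7, -0.1, 0.4]
opening: -0.0001
clock: 11.2
eef_pos: [0.4965, 0.2492, 0.2182]
eef_rot: [1.0, 0.015, -0.0, 0.0]
force: [0.2, -0.8, -0.2]
opening: -0.0002
[0.06485881 0.06942871 0.07351666] ((567.602294921875, -111.92503356933594), (161.9884033203125, 131.29710388183594), 0.6489623188972473)
near 118 0.0697
far 119 0.0694
left 113 0.0692
right 118 0.0693
stack [([0.424, 0.324, 0.046], 0.74)]
bell [([0.447, -0.308, 0.029], 0.68), ([0.5, -0.113, 0.075], 0.62)]
mug [([0.663, 0.326, 0.043], 0.73), ([0.571, -0.059, 0.073], 0.29)]
torch [([0.677, -0.355, 0.028], 0.6)]
11.5 [0.49734096 0.24572793 0.21881508] [0.07842632 0.46681236 0.2515596 ]
```

View pics/fin.png

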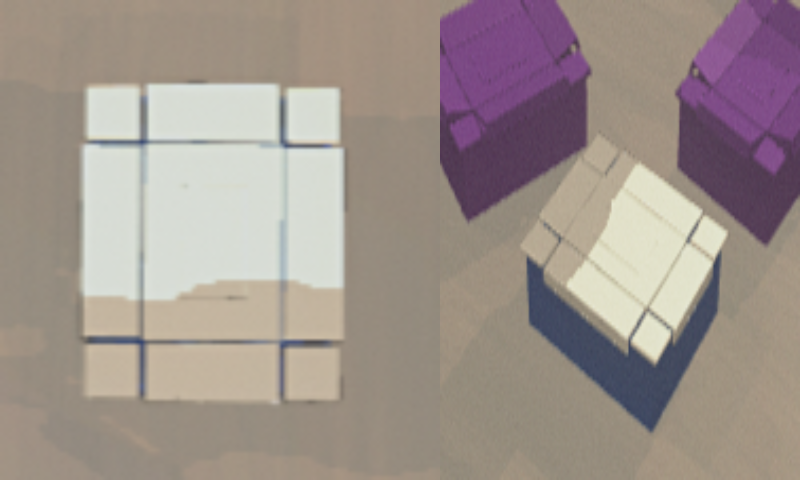

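All four sections read 69–70 mm, flush with the lid, and the box hasn't moved. The stack reading changed because the gripper hides part of it: the gripper is 13 cm above it and touches nothing. Handing in.

```bash
python3 -c "
from cell import bot; print(bot.sign_off())"
```

```text
the job is handed in; nothing more can be done
None
```

All four rim sections of the white-lidded container are pressed shut, one at a time, with the closed fingertips (order: +y, -y, +x, -x). I handed the job in with about 11.5 s on the clock, and no verdict was reported.

- **Sections shut:** each one ended in firm contact at about 69.5 mm. The last top view shows them 69–70 mm above the table, flush with the lid; they stood at about 76 mm before.
- **Force:** the highest pressing force I read was about 38 N, on the first section. The other three stayed under 26 N.
- **Container:** its fitted centre changed by less than 1 mm.
- **Other things:** bell, mug and torch re-measured within about 5 mm of where they were.
- **Check that disagreed:** the last stack reading was about 36 mm off horizontally and 38 mm lower. I put this down to the raised gripper hiding part of the stack from the camera, and did not re-measure with the arm out of the way. The fingertips stayed about 13 cm above the stack's top at the end, and the force reading was near zero.

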